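# Turn an upside-down carton and its tray over together

### The arm

A 6-joint arm with a two-finger parallel gripper is mounted at the origin on a cart in front of the work surface, level with it; the furniture and walls round the work are solid. World frame = base frame: x ahead of the robot, y to its left, z up, the work surface at z = 0. Lengths are in m, angles in rad, forces in N, time in s.
With the tool pointing down it reaches from about 0.225 to 0.875 m from the base axis. Payload 3.4 kg.
Tool frame: the origin (TCP) lies at the very end of the fingers, on their centre line; the grasp point (between the pads) lies 19 mm behind it (manip.pinch_z is the distance from the TCP to the grasp point, in m); z points along the fingers, y is the line along which they close (so a half turn about z gives the same grasp; the last joint's range is limited). The gripper opens to 85 mm and grips with 20 to 120 N. Pads are 22 mm wide; open, the fingers measure 114 mm over their backs; the gripper's body (76 mm by 85 mm) begins 54 mm behind the grasp point. The pads swing forward as they close: fully open they stand 13 mm farther back than shut.
Start: joints at [-1.244, 0.276, 1.505, -0, 1.361, -0.121], TCP at [0.249, -0.518, 0.231] pointing down, gripper open.
Joint ranges: [-2.89, 2.89], [-0.75, 2.08], [0.22, 2.7], [-1.18, 4.32], [0.11, 2.71], [-2.7, 2.7]. Speed limits (rad/s): [2.57, 2.57, 3.14, 3.14, 3.14, 3.14].

### API

Orientations are given as a unit quaternion [w, x, y, z].
In Python, from rig import manip gives the robot as it stands. The module is installed in compiled form; this text tells all that it offers.
- The arm moves only by the shell command python3 -m jog 'ROWS' [FORCE]. ROWS is JSON, a list of rows, each an object of numbers: "dx", "dy", "dz": the shift along the tool's x, y, z each as a share of 25 cm, from -1 to 1; "ax", "ay", "az": the turn, a rotation vector about the tool's x, y, z each as a share of 90 degrees, from -1 to 1; "grip": the opening, from -1 (shut) to 1 (fully open), so that 0 is half open. A call has 1 to 5 rows; each row is the pose to reach, as a shift and turn from the pose commanded when the call began, along the tool's axes at that moment; what a row does not reach only later rows make up. A row lasts 1/12 s, in which the tool goes at most 41.7 mm and 7.16 degrees, less where a joint would pass 70% of its speed; a pose out of reach is approached as far as the arm can. A call with a number of a shift or a turn outside -1 to 1 is refused whole. A call with a gripper value outside its range is refused whole. The fingers move at their own pace and stop on an object; FORCE is the grip in N (left out, the last holds). Time passes only in rows, so rows that repeat a pose let the fingers close. It gives the time, the measured TCP pose, the force, the opening and the grip force at its end, in the units of the state.
- manip.get_state(): the state, without advancing time (a new reading comes with each control period).
- manip.get_image(name): name is "scene" or "top"; returns a dict with "img" (480x640x3 uint8, red, green, blue), "mtx" (3x3 intrinsics, pixels), "world_to_cam" (4x4, takes a point from world to camera coordinates). Camera axes: x right, y down, z forward; pixel columns grow to the right and rows downward; lengths in m; the calibration is good to about 2 mm. A picture is of the moment at which its call begins. There is no depth.
- manip.sign_off(): hands the job in; it is judged then, once.
The state is a dict: "clock": time; "qpos": joint angles; "qd": joint speeds; "effort": joint torques, N m; "position": TCP position; "ee_rot": TCP orientation; "contact_force": force on the tool from outside, world axes, zero at the start; "moment": the same for the moment, N m; "width": finger opening in m; "gripper_force": force on a finger pad.
Only numpy, scipy, OpenCV 4.12 (cv2) and the standard library are available. Lean on these libraries where they do the work, as an engineer would, in place of code of your own. Each camera call takes 0.05 s, during which the arm holds its last target. There are 200 camera calls.

### The job

The green carton was packed upside down, standing in its shallow blue tray. Push carton and tray together along the loading deck into the yellow cradle of the table-top turner until the tray is fully home against the cradle's back, then push the red-knobbed spokes round to turn the cradle half a turn over to its stop, opening side going up and over, so that the carton stands right way up in the cradle with the tray as a cap on top. Keep tray and carton together and leave the other things on the table where they are.

Things in the scene. Friction and masses are not known exactly. Their poses are not given: they have to be found in the camera images.
- turner: Grey table-top turner, bolted down. Origin: on the table top right under the middle of the turning axis; z up. The axis is level, along the turner's x, 120 mm above the table. The loading deck is on its -y side. The yellow cradle turns between two grey posts (x = -58 and +58 mm, tops 146 mm above the table); turning, its corners sweep a radius of 83 mm about the axis.
- deck (a point): Middle of the aluminium loading deck's top, 68 mm above the table, at turner y = -132 mm; axes as the turner. The deck runs from turner y = -197 to -67 mm, is 84 mm wide between side fences 13 mm high, and has a stop bar 8 mm high at its outer end.
- turner_axis (a point): Middle of the turning axis and of the yellow cradle, 120 mm above the table; axes as the turner. Cradle at joint 0: open to -y; two flat jaws 107 mm apart inside, y = -41 to +55 mm, the upper one's top 177.5 mm and the lower one's face 66.5 mm above the table; sides 88 mm apart; back plate at y = +55 mm. A tray fully home has its centre near y = 0 and sticks out of the jaws 13 mm.
- hub (a point): Centre of the spokes, on the axis at turner x = -85 mm, 120 mm above the table, in front of the front post; axes as the turner. In this upright plane four steel spokes, 10 mm thick, stand at right angles round a hub of radius 19 mm, each with a red ball knob (22 mm) centred 100 mm from the axis.
- cradle (a joint): Cradle angle (rad): 0 at the start, 1.57 opening up, 3.14 hard stop, opening to turner +y. Knobs stand at 45, 135, 225, 315 degrees minus this, counted from turner +y (0) through up (90) to -y (180). Pushing the upper spoke on the -y side over to +y until it leans 45 degrees there is a quarter turn and brings up the next spoke. Stiff: 0.3 N m (3 to 8 N on a spoke); stays where left.
- tray_base (a point): Middle of the blue tray's floor. Tray: 72 x 108 x 24 mm (x, y, z) outside, walls and floor 3 mm, 70 g; its z points to its open side (up at the start, down once turned over). It starts on the loading deck, its 108 mm length along the deck within a few degrees.
- carton_center (a point): Centre of the green carton, 62 x 98 x 94 mm (x, y, z), about 0.45 kg. Its z points from base to top. It starts upside down (z down) standing in the tray with 2 mm play all round; its upper face is then 97 mm above the deck, and its outer end face, 49 mm from its centre, can be pushed above the tray's 24 mm rim.
- tin_13: bystander: food tin, 75 mm across, 110 mm tall; origin at its underside
- tape: bystander: roll of brown packing tape lying flat, 116 mm across, 48 mm tall; origin at its underside
- stapler: bystander: blue stapler, 142 mm long, 50 mm tall; origin at its underside
- marker: bystander: blue marker pen, 134 mm long, 17 mm thick; origin at its underside
There are look-alikes about, which are no part of the job. There is more than one size of the part that bears tray_base; the job needs the smaller.

How it is judged:
On the way:
1. tray and carton are home in the cradle (tray within 20 mm of the cradle's back), the cradle not yet turned (y of tray_base in the frame of turner above -0.019 m and value of joint cradle below 0.35 rad), for 0.2 s.
At the end, for the whole second after the job is handed in: Cradle within 0.12 rad of its stop at 3.14; in it the carton right way up with the tray upside down on top (both level within 0.12 rad), tray floor within 62 mm of the carton's centre (48.5 closed), carton centre within 30 mm of the turner's middle seen from above, all at rest (value of joint cradle above 3.02159 rad and angle between carton_center's own z axis and vertical below 0.12 rad and angle between tray_base's own z axis and vertical above 3.02159 rad and distance between tray_base and carton_center below 0.062 m and horizontal distance between carton_center and turner below 0.03 m and linear speed of each of carton, tray below 0.02 m/s and velocity of joint cradle below 0.05 rad/s); the robot touches nothing.
It fails at once if tray and carton come apart (tray floor more than 75 mm from the carton's centre) (distance between tray_base and carton_center above 0.075 m).
It fails at once if a bystander is moved by more than 30 mm (distance of any of tin_13, tape, stapler, marker from where it was at the start of the episode above 0.03 m).
It also fails if it takes over 58 s, if anything falls off the work surface, if the arm or the gripper's body presses on something with over 40 N, if the wrist force passes 120 N, or if a joint passes its speed limit or range.

## Working session

There is one attempt and no reset: what is moved stays moved. The work goes in short steps, Python scripts to look and compute and a shell command to move; the robot and the scene stay as the last step left them, time stands still between calls to the robot, and variables do not carry over. Pictures are saved under pics/ and viewed, at most 12 in all, crops included, and the job is handed in when it is done.

```bash
mkdir -p pics && python3 - <<'E'
from rig import manip
import cv2,numpy as np
np.set_printoptions(precision=4,suppress=True)
for n in("scene","top"):
    d=manip.get_image(n); cv2.imwrite(f"pics/{n}0.png",d["img"][:,:,::-1]); np.savez(f"{n}0.npz",**d)
    print(n,d["mtx"],d["world_to_cam"])
s=manip.get_state();print({k:np.round(v,4) for k,v in s.items()})
E
```

```text
scene [[464.4722   0.     311.1877]
 [  0.     464.4722 246.371 ]
 [  0.       0.       1.    ]] [[ 0.8682 -0.4961  0.0101 -0.551 ]
 [-0.2862 -0.5174 -0.8065  0.138 ]
 [ 0.4053  0.6973 -0.5912  1.1548]
 [ 0.      0.      0.      1.    ]]
top [[501.2878   0.     326.5844]
 [  0.     501.2878 238.5009]
 [  0.       0.       1.    ]] [[-0.0105 -0.9998 -0.0141 -0.1574]
 [-0.9895  0.0124 -0.1438  0.5457]
 [ 0.1439  0.0124 -0.9895  1.08  ]
 [ 0.      0.      0.      1.    ]]
{'clock': np.float64(0.1), 'qpos': array([-1.244 ,  0.2766,  1.506 , -0.    ,  1.3607, -0.121 ]), 'qd': array([-0.0023, -0.004 , -0.0015,  0.0011, -0.0017,  0.0013]), 'effort': array([  0.0012, -41.7699, -24.6405,  -0.0001,   0.0059,  -0.    ]), 'position': array([ 0.2488, -0.5179,  0.2305]), 'ee_rot': array([-0.0008,  0.975 ,  0.222 , -0.0001]), 'contact_force': array([-0.0897, -0.6963,  1.4015]), 'moment': array([-0.0252, -0.0742,  0.025 ]), 'gripper_force': np.float64(0.0), 'width': np.float64(0.0854)}
```

View pics/scene0.png

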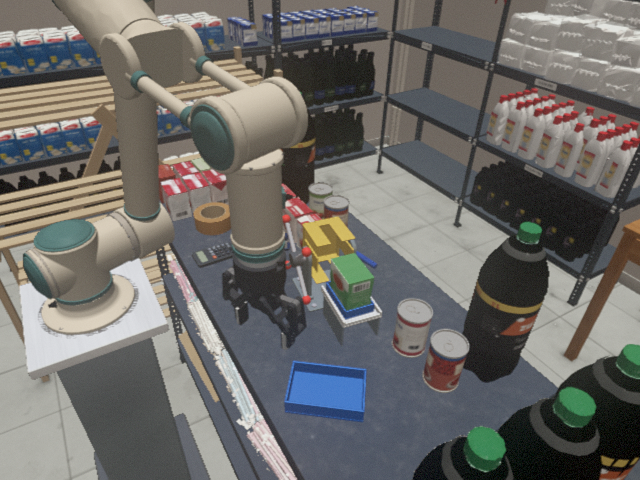

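View pics/top0.png

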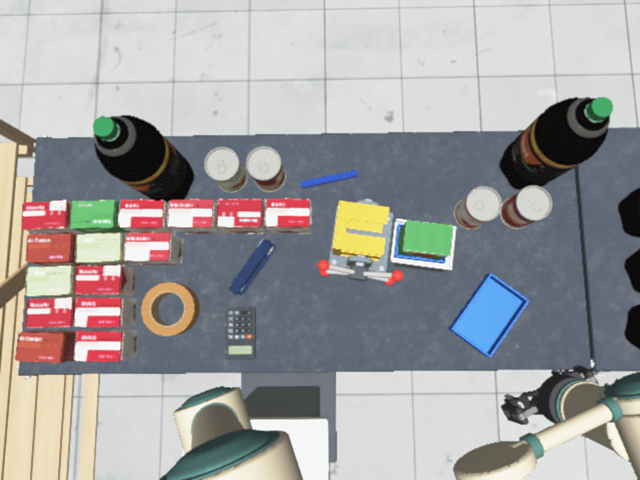

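The scene shows the turner in the middle of the table. In the top view the yellow cradle is near (360,230), the carton on the deck near (427,238) and the knobs near (323,267) and (397,276). The deck points to image right (world −y). I'll zoom in to measure.

```bash
python3 - <<'E'
import cv2
im=cv2.imread("pics/top0.png")[190:300,310:470]
cv2.imwrite("pics/crop1.png",cv2.resize(im,None,fx=5,fy=5,interpolation=cv2.INTER_CUBIC))
E
```

```text
(no output)
```

View pics/crop1.png

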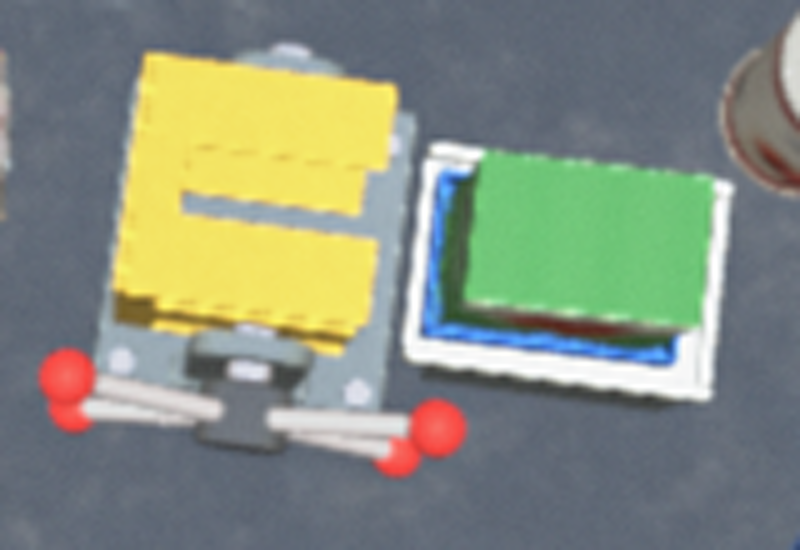

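The crop shows the upper knobs at (68,375) and (437,428). The carton's top corners are about (480,150), (718,177), (700,328) and (465,300). The deck corners are about (432,143), (733,183), (710,400) and (405,362). Next I'll fit the poses.

```bash
cat > geo.py <<'E'
import numpy as np
from scipy.optimize import least_squares
np.set_printoptions(precision=4,suppress=True)
def proj(d,P):
    P=np.asarray(P,float);c=P@d["world_to_cam"][:3,:3].T+d["world_to_cam"][:3,3]
    p=c@d["mtx"].T;return p[:,:2]/p[:,2:]
def place(v,L):
    c,s=np.cos(v[2]),np.sin(v[2]);L=np.asarray(L,float)
    return np.c_[v[0]+c*L[:,0]-s*L[:,1],v[1]+s*L[:,0]+c*L[:,1],L[:,2]]
def fit(d,L,px,v0):
    r=least_squares(lambda v:(proj(d,place(v,L))-px).ravel(),v0);return r.x,r.fun.reshape(-1,2)
E
python3 - <<'E'
from geo import *
d=np.load("top0.npz")
cv=lambda p:(np.array(p)+.5)/5-.5+[310,190]
k=.0707
L=[[-.085,k,.12+k],[-.085,-k,.12+k],[-.085,-k,.12-k],[.046,-.067,.081],[.046,-.197,.081],[-.046,-.197,.081],[-.046,-.067,.081]]
px=cv([[68,375],[437,428],[397,457],[432,143],[733,183],[710,400],[405,362]])
v,e=fit(d,L,px,[.45,-.2,0]);print("turner",v,"\n",e)
v2,e=fit(d,L[:3],px[:3],[.45,-.2,0]);print("knobs only",v2,e)
C=[[.031,.049,.165],[.031,-.049,.165],[-.031,-.049,.165],[-.031,.049,.165]]
w,e=fit(d,C,cv([[480,150],[718,177],[700,328],[465,300]]),[.45,-.3,0]);print("carton",w,"\n",e)
c,s=np.cos(v[2]),np.sin(v[2]);dd=w[:2]-v[:2];print("carton in turner",[c*dd[0]+s*dd[1],-s*dd[0]+c*dd[1]],w[2]-v[2])
E
```

```text
turner [ 0.5435 -0.2411 -0.1513] 
 [[-0.1133  0.655 ]
 [-0.2344  0.3795]
 [-0.3137 -0.84  ]
 [ 0.0557  0.469 ]
 [ 0.1641  0.6867]
 [ 0.2485 -0.2901]
 [ 0.2282 -1.1829]]
knobs only [ 0.5438 -0.2425 -0.1624] [[ 0.186   0.0287]
 [-0.0505  0.5662]
 [-0.1538 -0.677 ]]
carton [ 0.5254 -0.3646 -0.1346] 
 [[-1.0786 -0.666 ]
 [ 0.7693 -0.1537]
 [ 1.5865  0.6157]
 [-1.2913  0.1537]]
carton in turner [np.float64(0.0006766557304589693), np.float64(-0.12483041312820004)] 0.01674269950045676
```

```bash
cat > rel.py <<'E'
import sys
from geo import *
from rig import manip
from scipy.spatial.transform import Rotation as R
T=np.array([.5435,-.2415,0]);Y=-.154
RT=R.from_euler("z",Y)
s=manip.get_state();q=s["ee_rot"];r=R.from_quat([*q[1:],q[0]])
print("t",round(float(s["clock"]),2),"turner-frame TCP mm",1000*RT.inv().apply(s["position"]-T),"F(turner)",RT.inv().apply(s["contact_force"]),"w",s["width"])
if len(sys.argv)>1:
    g=np.array(list(map(float,sys.argv[1:4])))/1000
    D=R.from_matrix(np.array([[0,1,0],[1,0,0],[0,0,-1.]]))  # tool x=turner y, y=turner x, z down
    want=RT*D
    print("shift units",r.inv().apply(RT.apply(g)+T-s["position"])/.25,"turn units",(r.inv()*want).as_rotvec()/(np.pi/2))
E
python3 -m jog '[{"dx":0.8,"dy":0.2,"dz":-0.08,"az":-0.4,"grip":-0.4},{"dx":0.8,"dy":0.2,"dz":-0.08,"az":-0.4,"grip":-0.4},{"dx":0.8,"dy":0.2,"dz":-0.08,"az":-0.4,"grip":-0.4},{"dx":0.8,"dy":0.2,"dz":-0.08,"az":-0.4,"grip":-0.4},{"dx":0.8,"dy":0.2,"dz":-0.08,"az":-0.4,"grip":-0.4}]'
python3 rel.py 0 -225 200
```

```text
t 0.1 turner-frame TCP mm [-248.8206 -318.2885  230.4982] F(turner) [ 0.0181 -0.7018  1.4015] w 0.08541673472964616
shift units [1.0317 0.2561 0.1217] turn units [-0.0009 -0.0006 -0.6169]schema error: expected keys dx, dy, dz, ax, ay, az, grip
```

```bash
python3 -m jog '[{"dx":0.8,"dy":0.2,"dz":-0.08,"ax":0,"ay":0,"az":-0.4,"grip":-0.4},{"dx":0.8,"dy":0.2,"dz":-0.08,"ax":0,"ay":0,"az":-0.4,"grip":-0.4},{"dx":0.8,"dy":0.2,"dz":-0.08,"ax":0,"ay":0,"az":-0.4,"grip":-0.4},{"dx":0.8,"dy":0.2,"dz":-0.08,"ax":0,"ay":0,"az":-0.4,"grip":-0.4},{"dx":0.8,"dy":0.2,"dz":-0.08,"ax":0,"ay":0,"az":-0.4,"grip":-0.4}]'
python3 rel.py 0 -225 200
```

```text
clock: 0.52
position: [0.4526, -0.4759, 0.2511]
ee_rot: [-0.0, 0.858, 0.514, -0.0]
contact_force: [-0.6, -0.4, -0.1]
width: 0.0264
gripper_force: 0.0
t 0.52 turner-frame TCP mm [ -53.8832 -245.62    251.0679] F(turner) [-0.5398 -0.4981 -0.086 ] w 0.02641236333464824
shift units [0.1492 0.1761 0.2042] turn units [-0.0004 -0.0003 -0.2152]
```

```bash
python3 -m jog '[{"dx":0.15,"dy":0.18,"dz":0.1,"ax":0,"ay":0,"az":-0.215,"grip":-0.4},{"dx":0.15,"dy":0.18,"dz":0.1,"ax":0,"ay":0,"az":-0.215,"grip":-0.4},{"dx":0.15,"dy":0.18,"dz":0.1,"ax":0,"ay":0,"az":-0.215,"grip":-0.4},{"dx":0.15,"dy":0.18,"dz":0.1,"ax":0,"ay":0,"az":-0.215,"grip":-0.4}]'
python3 rel.py 0 -222 114
python3 - <<'E'
from rig import manip
import cv2
a=manip.get_image("top")["img"][150:330,300:540,::-1];b=manip.get_image("scene")["img"][190:370,220:460,::-1]
import numpy as np
cv2.imwrite("pics/two1.png",cv2.resize(np.vstack([a,b]),None,fx=1.66,fy=1.66,interpolation=cv2.INTER_CUBIC))
E
```

```text
clock: 0.85
position: [0.5094, -0.464, 0.2241]
ee_rot: [-0.002, 0.76, 0.65, -0.0]
contact_force: [-1.0, -0.1, 0.0]
width: 0.0257
gripper_force: 0.0
t 0.85 turner-frame TCP mm [   0.4694 -225.0954  224.1186] F(turner) [-0.9336 -0.199   0.006 ] w 0.02574623297417307
shift units [ 0.0114 -0.0007  0.4405] turn units [-0.0017 -0.0014 -0.0015]
```

View pics/two1.png

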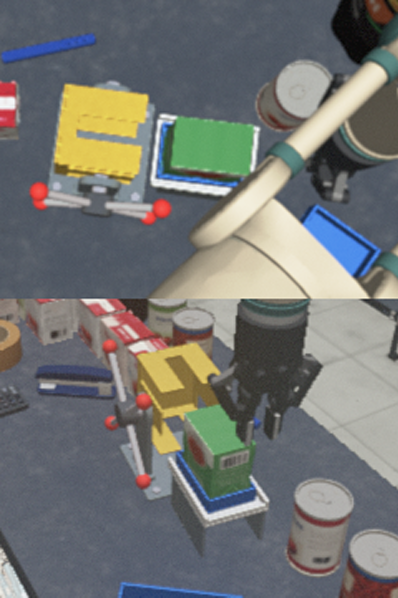

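The gripper hovers just beyond the carton's outer face, clear of the tins. Next: descend, then push slowly.

```bash
python3 -m jog '[{"dx":0.0,"dy":0,"dz":0.15,"ax":0,"ay":0,"az":0,"grip":-0.4},{"dx":0.0,"dy":0,"dz":0.3,"ax":0,"ay":0,"az":0,"grip":-0.4},{"dx":0.0,"dy":0,"dz":0.44,"ax":0,"ay":0,"az":0,"grip":-0.4},{"dx":0.0,"dy":0,"dz":0.44,"ax":0,"ay":0,"az":0,"grip":-0.4}]' && python3 rel.py && python3 -m jog '[{"dx":0.03,"dy":0,"dz":0,"ax":0,"ay":0,"az":0,"grip":-0.4},{"dx":0.06,"dy":0,"dz":0,"ax":0,"ay":0,"az":0,"grip":-0.4},{"dx":0.09,"dy":0,"dz":0,"ax":0,"ay":0,"az":0,"grip":-0.4},{"dx":0.12,"dy":0,"dz":0,"ax":0,"ay":0,"az":0,"grip":-0.4},{"dx":0.14,"dy":0,"dz":0,"ax":0,"ay":0,"az":0,"grip":-0.4}]' && python3 rel.py && python3 -m jog '[{"dx":0.03,"dy":0,"dz":0,"ax":0,"ay":0,"az":0,"grip":-0.4},{"dx":0.06,"dy":0,"dz":0,"ax":0,"ay":0,"az":0,"grip":-0.4},{"dx":0.09,"dy":0,"dz":0,"ax":0,"ay":0,"az":0,"grip":-0.4},{"dx":0.12,"dy":0,"dz":0,"ax":0,"ay":0,"az":0,"grip":-0.4}]' && python3 rel.py
```

```text
clock: 1.28
position: [0.5037, -0.4621, 0.1093]
ee_rot: [-0.007, 0.763, 0.647, -0.0]
contact_force: [-1.3, 2.1, -0.6]
width: 0.0259
gripper_force: 0.0
t 1.28 turner-frame TCP mm [  -5.5241 -224.0978  109.2696] F(turner) [-1.6321  1.8989 -0.5767] w 0.025875412032875838
clock: 1.7
position: [0.515, -0.4302, 0.1187]
ee_rot: [0.002, 0.761, 0.648, 0.0]
contact_force: [-1.1, 0.3, -0.8]
width: 0.0254
gripper_force: 0.0
t 1.7 turner-frame TCP mm [   0.7314 -190.8017  118.726 ] F(turner) [-1.095   0.1752 -0.7529] w 0.02536280267508677
clock: 2.03
position: [0.5193, -0.4019, 0.1173]
ee_rot: [0.002, 0.761, 0.648, -0.0]
contact_force: [-0.4, -4.3, 2.8]
width: 0.0257
gripper_force: 0.0
t 2.03 turner-frame TCP mm [   0.6988 -162.232   117.3032] F(turner) [ 0.2632 -4.2848  2.8022] w 0.025703808401211593
```

```bash
python3 -m jog '[{"dx":0.03,"dy":0,"dz":0,"ax":0,"ay":0,"az":0,"grip":-0.4},{"dx":0.06,"dy":0,"dz":0,"ax":0,"ay":0,"az":0,"grip":-0.4},{"dx":0.09,"dy":0,"dz":0,"ax":0,"ay":0,"az":0,"grip":-0.4},{"dx":0.12,"dy":0,"dz":0,"ax":0,"ay":0,"az":0,"grip":-0.4},{"dx":0.15,"dy":0,"dz":0,"ax":0,"ay":0,"az":0,"grip":-0.4}]' && python3 rel.py &&  python3 -m jog '[{"dx":0.03,"dy":0,"dz":0,"ax":0,"ay":0,"az":0,"grip":-0.4},{"dx":0.06,"dy":0,"dz":0,"ax":0,"ay":0,"az":0,"grip":-0.4},{"dx":0.09,"dy":0,"dz":0,"ax":0,"ay":0,"az":0,"grip":-0.4},{"dx":0.12,"dy":0,"dz":0,"ax":0,"ay":0,"az":0,"grip":-0.4},{"dx":0.13,"dy":0,"dz":0,"ax":0,"ay":0,"az":0,"grip":-0.4}]' && python3 rel.py
python3 - <<'E'
from rig import manip
import cv2
a=manip.get_image("top")["img"][150:330,300:540,::-1];b=manip.get_image("scene")["img"][190:370,220:460,::-1]
import numpy as np
cv2.imwrite("pics/two2.png",cv2.resize(np.vstack([a,b]),None,fx=1.66,fy=1.66,interpolation=cv2.INTER_CUBIC))
E
```

```text
clock: 2.45
position: [0.5242, -0.383, 0.1239]
ee_rot: [0.016, 0.759, 0.651, -0.012]
contact_force: [-18.5, -43.9, 27.7]
width: 0.0254
gripper_force: 24.6
t 2.45 turner-frame TCP mm [   2.6629 -142.7311  123.9455] F(turner) [-11.5299 -46.1942  27.7012] w 0.025391163083154093
clock: 2.87
position: [0.5279, -0.3716, 0.1376]
ee_rot: [0.034, 0.757, 0.652, -0.025]
contact_force: [-36.1, -66.9, 64.7]
width: 0.0257
gripper_force: 44.1
t 2.87 turner-frame TCP mm [   4.5322 -130.9529  137.6086] F(turner) [-25.3697 -71.5946  64.6967] w 0.0257042568516581
```

View pics/two2.png

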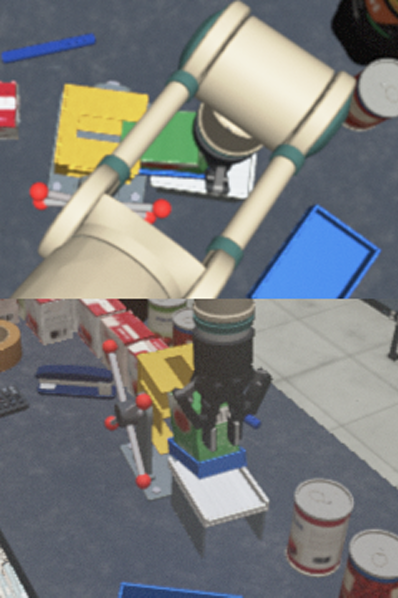

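The carton is partly in, but the push force has risen to 70 N, so something is jammed. I'll back off at once and zoom in.

```bash
python3 -m jog '[{"dx":-0.08,"dy":0,"dz":0,"ax":0,"ay":0,"az":0,"grip":-0.4},{"dx":-0.16,"dy":0,"dz":0,"ax":0,"ay":0,"az":0,"grip":-0.4},{"dx":-0.24,"dy":0,"dz":0,"ax":0,"ay":0,"az":0,"grip":-0.4},{"dx":-0.3,"dy":0,"dz":0,"ax":0,"ay":0,"az":0,"grip":-0.4},{"dx":-0.3,"dy":0,"dz":0,"ax":0,"ay":0,"az":0,"grip":-0.4}]' && python3 rel.py
python3 - <<'E'
from rig import manip
import cv2
import numpy as np
d=manip.get_image("top");e=manip.get_image("scene");np.savez("top1.npz",**d)
a=d["img"][190:290,330:450,::-1];b=e["img"][200:330,280:400,::-1]
a=cv2.resize(a,None,fx=3.2,fy=3.2,interpolation=cv2.INTER_CUBIC);b=cv2.resize(b,None,fx=3.2,fy=3.2,interpolation=cv2.INTER_CUBIC)
a=cv2.copyMakeBorder(a,0,96,0,0,0)
cv2.imwrite("pics/two3.png",np.hstack([a,b]))
E
```

```text
clock: 3.38
position: [0.5172, -0.4074, 0.1154]
ee_rot: [-0.001, 0.762, 0.647, 0.0]
contact_force: [0.2, 0.3, -0.1]
width: 0.0254
gripper_force: 0.0
t 3.38 turner-frame TCP mm [  -0.561  -167.9823  115.4166] F(turner) [ 0.1076  0.3422 -0.0662] w 0.025389379420964524
```

View pics/two3.png

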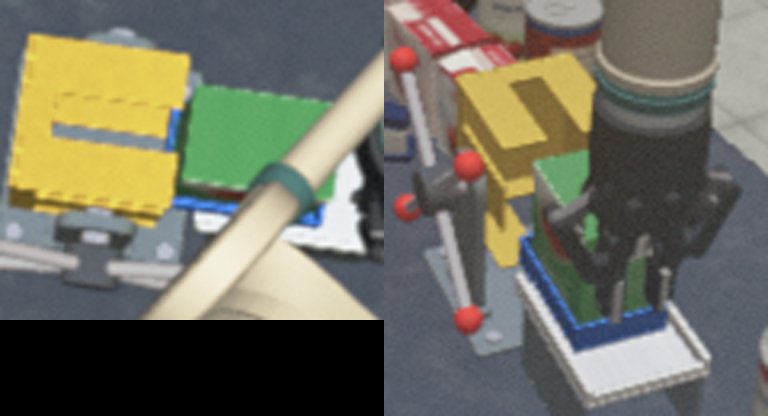

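```bash
cat > back.py <<'E'
from geo import *
def back(d,p,z,T=(.5435,-.2415,-.154)):
    R=d["world_to_cam"][:3,:3];t=d["world_to_cam"][:3,3];c=-R.T@t
    r=R.T@np.linalg.inv(d["mtx"])@[p[0],p[1],1];w=c+r*(z-c[2])/r[2]
    w=w-[T[0],T[1],0];k,s=np.cos(T[2]),np.sin(T[2]);return 1000*np.array([k*w[0]+s*w[1],-s*w[0]+k*w[1],w[2]])
E
python3 - <<'E'
from back import *
d=np.load("top1.npz");cv=lambda p:(np.array(p)+.5)/3.2-.5+[330,190]
for n,p,z in [("carton far inner",(199,86),.165),("carton near inner",(179,186),.165),("carton near outer",(330,200),.165),("carton far outer",(340,102),.165),("tray rim outer near",(322,222),.092),("tray rim near left end",(176,203),.092),("jaw far front",(190,55),.1775),("jaw near front",(178,207),.1775),("blue bit R top",(178,110),.092),("blue bit L bottom",(170,152),.092),("blue bit L",(168,125),.092),
 ("deck near outer",(362,252),.081)]: print(n,back(d,cv(p),z))
E
```

```text
carton far inner [ 32.3072 -49.3888 165.    ]
carton near inner [-31.4464 -45.0203 165.    ]
carton near outer [ -26.9742 -137.6153  165.    ]
carton far outer [  34.5376 -136.8314  165.    ]
tray rim outer near [ -31.644  -147.1909   92.    ]
tray rim near left end [-32.724  -50.7169  92.    ]
jaw far front [ 48.1808 -40.3953 177.5   ]
jaw near front [-45.9974 -44.974  177.5   ]
blue bit R top [ 29.2034 -44.1575  92.    ]
blue bit L bottom [  0.4459 -42.4857  92.    ]
blue bit L [ 18.2418 -38.8693  92.    ]
deck near outer [ -46.3135 -177.5527   81.    ]
```

The tray's inner edge (y ≈ −40 mm) caught on the lower jaw's lip because pushing high tipped the load forward. I'll push low on the tray's wall instead, with the tool tilted back 30° and the fingers shut.

```bash
python3 -m jog '[{"dx":-0.02,"dy":0,"dz":-0.04,"ax":0,"ay":0.08,"az":0,"grip":-1},{"dx":-0.04,"dy":0,"dz":-0.04,"ax":0,"ay":0.16,"az":0,"grip":-1},{"dx":-0.04,"dy":0,"dz":-0.04,"ax":0,"ay":0.24,"az":0,"grip":-1},{"dx":-0.04,"dy":0,"dz":-0.04,"ax":0,"ay":0.32,"az":0,"grip":-1},{"dx":-0.04,"dy":0,"dz":-0.04,"ax":0,"ay":0.34,"az":0,"grip":-1}]' && sed -i 's/    want=RT\*D/    want=RT*D*R.from_euler("y",float(sys.argv[4]) if len(sys.argv)>4 else 0,degrees=True)/' rel.py && python3 rel.py 0 -174 81 30
```

```text
clock: 3.9
position: [0.5159, -0.4165, 0.1234]
ee_rot: [-0.174, 0.734, 0.624, 0.203]
contact_force: [-0.4, -0.9, -1.4]
width: 0.0001
gripper_force: 0.0
t 3.9 turner-frame TCP mm [  -0.46   -177.1583  123.426 ] F(turner) [-0.2704 -0.9576 -1.3923] w 6.91926897388053e-05
shift units [-0.0766  0.0022  0.1519] turn units [ 0.0009 -0.0114 -0.0051]
```

```bash
python3 -m jog '[{"dx":-0.025,"dy":0,"dz":0.05,"ax":0,"ay":0,"az":0,"grip":-1},{"dx":-0.05,"dy":0,"dz":0.1,"ax":0,"ay":0,"az":0,"grip":-1},{"dx":-0.065,"dy":0,"dz":0.13,"ax":0,"ay":0,"az":0,"grip":-1},{"dx":-0.075,"dy":0,"dz":0.15,"ax":0,"ay":0,"az":0,"grip":-1},{"dx":-0.075,"dy":0,"dz":0.15,"ax":0,"ay":0,"az":0,"grip":-1}]' && python3 rel.py 0 -160 81 30
python3 - <<'E'
from rig import manip
import cv2
e=manip.get_image("scene")
cv2.imwrite("pics/s4.png",cv2.resize(e["img"][200:330,270:410,::-1],None,fx=4,fy=4,interpolation=cv2.INTER_CUBIC))
E
```

```text
clock: 4.32
position: [0.517, -0.4108, 0.0832]
ee_rot: [-0.173, 0.734, 0.625, 0.201]
contact_force: [-0.9, 0.7, -0.6]
width: 0.0001
gripper_force: 0.0
t 4.32 turner-frame TCP mm [  -0.217  -171.4016   83.2009] F(turner) [-0.9883  0.5472 -0.5702] w 0.00012761978974409755
shift units [0.0347 0.0007 0.0309] turn units [ 0.0002 -0.0084 -0.0032]
```

View pics/s4.png

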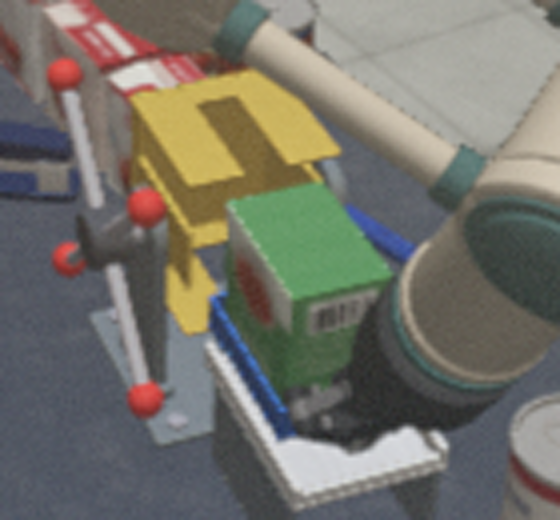

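The carton stands square in the tray and the fingertip is low behind the tray wall. Now a slow push along the deck.

```bash
python3 -m jog '[{"dx":0.014,"dy":0,"dz":0.016,"ax":0,"ay":0,"az":0,"grip":-1},{"dx":0.028,"dy":0,"dz":0.025,"ax":0,"ay":0,"az":0,"grip":-1},{"dx":0.042,"dy":0,"dz":0.033,"ax":0,"ay":0,"az":0,"grip":-1},{"dx":0.056,"dy":0,"dz":0.041,"ax":0,"ay":0,"az":0,"grip":-1},{"dx":0.07,"dy":0,"dz":0.049,"ax":0,"ay":0,"az":0,"grip":-1}]' && python3 rel.py && python3 -m jog '[{"dx":0.014,"dy":0,"dz":0.008,"ax":0,"ay":0,"az":0,"grip":-1},{"dx":0.028,"dy":0,"dz":0.016,"ax":0,"ay":0,"az":0,"grip":-1},{"dx":0.042,"dy":0,"dz":0.024,"ax":0,"ay":0,"az":0,"grip":-1}]' && python3 rel.py
```

```text
clock: 4.78
position: [0.5204, -0.3931, 0.0835]
ee_rot: [-0.169, 0.735, 0.626, 0.2]
contact_force: [-2.1, -5.9, 0.9]
width: -0.0002
gripper_force: 2.5
t 4.78 turner-frame TCP mm [   0.4427 -153.3909   83.4591] F(turner) [-1.1681 -6.1159  0.8503] w -0.00017933646296867595
clock: 5.03
position: [0.5223, -0.3809, 0.0834]
ee_rot: [-0.17, 0.735, 0.625, 0.201]
contact_force: [-1.8, -4.7, 2.0]
width: 0.0002
gripper_force: 2.5
t 5.03 turner-frame TCP mm [   0.3926 -140.9708   83.4194] F(turner) [-1.0541 -4.9233  1.9808] w 0.00015321899028476095
```

```bash
python3 -m jog '[{"dx":0.018,"dy":0,"dz":0.01,"ax":0,"ay":0,"az":0,"grip":-1},{"dx":0.035,"dy":0,"dz":0.02,"ax":0,"ay":0,"az":0,"grip":-1},{"dx":0.053,"dy":0,"dz":0.03,"ax":0,"ay":0,"az":0,"grip":-1},{"dx":0.07,"dy":0,"dz":0.04,"ax":0,"ay":0,"az":0,"grip":-1}]' && python3 rel.py && python3 -m jog '[{"dx":0.018,"dy":0,"dz":0.01,"ax":0,"ay":0,"az":0,"grip":-1},{"dx":0.035,"dy":0,"dz":0.02,"ax":0,"ay":0,"az":0,"grip":-1},{"dx":0.053,"dy":0,"dz":0.03,"ax":0,"ay":0,"az":0,"grip":-1},{"dx":0.07,"dy":0,"dz":0.04,"ax":0,"ay":0,"az":0,"grip":-1}]' && python3 rel.py
```

```text
clock: 5.37
position: [0.5255, -0.3605, 0.0838]
ee_rot: [-0.17, 0.735, 0.625, 0.201]
contact_force: [-0.9, -5.9, 4.4]
width: -0.0006
gripper_force: 3.1
t 5.37 turner-frame TCP mm [   0.502  -120.3156   83.7628] F(turner) [-0.0334 -5.9725  4.4387] w -0.000618323917016876
clock: 5.7
position: [0.5286, -0.3398, 0.0836]
ee_rot: [-0.171, 0.734, 0.625, 0.201]
contact_force: [-0.0, -3.0, 1.3]
width: 0.0002
gripper_force: 2.2
t 5.7 turner-frame TCP mm [  0.3298 -99.4133  83.5663] F(turner) [ 0.4302 -2.952   1.3053] w 0.00017743496366099334
```

```bash
python3 -m jog '[{"dx":0.018,"dy":0,"dz":0.01,"ax":0,"ay":0,"az":0,"grip":-1},{"dx":0.035,"dy":0,"dz":0.02,"ax":0,"ay":0,"az":0,"grip":-1},{"dx":0.053,"dy":0,"dz":0.03,"ax":0,"ay":0,"az":0,"grip":-1},{"dx":0.07,"dy":0,"dz":0.04,"ax":0,"ay":0,"az":0,"grip":-1}]' && python3 rel.py && python3 -m jog '[{"dx":0.007,"dy":0,"dz":0.004,"ax":0,"ay":0,"az":0,"grip":-1},{"dx":0.014,"dy":0,"dz":0.008,"ax":0,"ay":0,"az":0,"grip":-1},{"dx":0.021,"dy":0,"dz":0.012,"ax":0,"ay":0,"az":0,"grip":-1},{"dx":0.028,"dy":0,"dz":0.016,"ax":0,"ay":0,"az":0,"grip":-1},{"dx":0.035,"dy":0,"dz":0.02,"ax":0,"ay":0,"az":0,"grip":-1}]' && python3 rel.py
```

```text
clock: 6.03
position: [0.5316, -0.3194, 0.0834]
ee_rot: [-0.172, 0.734, 0.625, 0.201]
contact_force: [-0.9, -2.7, -2.1]
width: -0.0
gripper_force: 1.3
t 6.03 turner-frame TCP mm [  0.1545 -78.8006  83.4259] F(turner) [-0.4414 -2.8198 -2.0812] w -2.5971525460381128e-05
clock: 6.45
position: [0.5333, -0.3112, 0.0841]
ee_rot: [-0.17, 0.735, 0.625, 0.2]
contact_force: [-3.5, -7.2, 0.6]
width: 0.0
gripper_force: 4.1
t 6.45 turner-frame TCP mm [  0.5994 -70.4175  84.0601] F(turner) [-2.3828 -7.6746  0.593 ] w 2.9186651180095822e-05
```

```bash
python3 -m jog '[{"dx":0.007,"dy":0,"dz":0.004,"ax":0,"ay":0,"az":0,"grip":-1},{"dx":0.014,"dy":0,"dz":0.008,"ax":0,"ay":0,"az":0,"grip":-1},{"dx":0.014,"dy":0,"dz":0.008,"ax":0,"ay":0,"az":0,"grip":-1}]' && python3 rel.py && python3 - <<'E'
from rig import manip
import cv2,numpy as np
e=manip.get_image("scene");d=manip.get_image("top");np.savez("top2.npz",**d)
a=cv2.resize(d["img"][190:290,320:440,::-1],None,fx=3.2,fy=3.2,interpolation=cv2.INTER_CUBIC);b=cv2.resize(e["img"][200:330,270:395,::-1],None,fx=3.2,fy=3.2,interpolation=cv2.INTER_CUBIC)
cv2.imwrite("pics/two5.png",np.hstack([cv2.copyMakeBorder(a,0,96,0,0,0),b]))
E
```

```text
clock: 6.7
position: [0.5333, -0.3107, 0.0841]
ee_rot: [-0.168, 0.735, 0.626, 0.198]
contact_force: [-4.2, -10.9, 0.3]
width: 0.0001
gripper_force: 5.7
t 6.7 turner-frame TCP mm [  0.5355 -69.9849  84.1396] F(turner) [ -2.436  -11.3929   0.2944] w 0.00011544890649846745
```

View pics/two5.png

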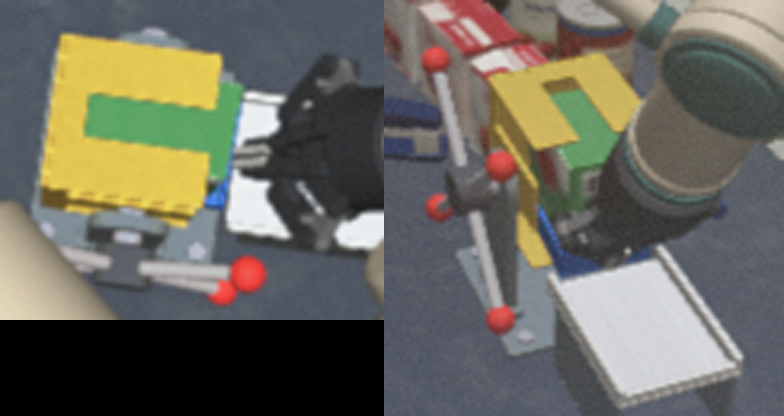

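The top view shows the carton nearly in the cradle: its outer top edge is at about (241,100) and the blue rim at about (238,145). I'll work out how far that is.

```bash
python3 - <<'E'
from back import *
d=np.load("top2.npz");cv=lambda p:(np.array(p)+.5)/3.2-.5+[320,190]
for n,p,z in [("carton outer edge far",(243,86),.165),("carton outer edge",(240,125),.165),("blue rim outer near",(226,190),.092),("blue rim outer near2",(220,207),.092),("jaw far front",(221,55),.1775),("jaw near front",(207,180),.1775),("deck inner near",(228,230),.081),("deck inner far",(246,93),.081)]: print(n,back(d,cv(p),z))
E
python3 - <<'E'
from rig import manip;from scipy.spatial.transform import Rotation as R
q=manip.get_state()["ee_rot"];print(R.from_quat([*q[1:],q[0]]).as_matrix()[:,2])
E
```

```text
carton outer edge far [ 33.3496 -56.7431 165.    ]
carton outer edge [  8.7665 -57.9361 165.    ]
blue rim outer near [-22.4798 -61.3692  92.    ]
blue rim outer near2 [-34.2394 -58.8709  92.    ]
jaw far front [ 48.095  -39.7884 177.5   ]
jaw near front [-29.8948 -41.0901 177.5   ]
deck inner near [-47.3427 -67.0727  81.    ]
deck inner far [ 46.1822 -67.4976  81.    ]
[ 0.08131033  0.49505926 -0.86504622]
```

```bash
python3 -m jog '[{"dx":0.01,"dy":0,"dz":0.006,"ax":0,"ay":0,"az":0,"grip":-1},{"dx":0.02,"dy":0,"dz":0.012,"ax":0,"ay":0,"az":0,"grip":-1},{"dx":0.02,"dy":0,"dz":0.012,"ax":0,"ay":0,"az":0,"grip":-1}]' && python3 rel.py
```

```text
clock: 7.05
position: [0.5333, -0.3101, 0.0841]
ee_rot: [-0.164, 0.736, 0.627, 0.195]
contact_force: [-10.0, -20.9, 4.9]
width: -0.0002
gripper_force: 11.5
t 7.05 turner-frame TCP mm [  0.4358 -69.3271  84.0949] F(turner) [ -6.6756 -22.1969   4.8625] w -0.00018241266437828653
```

```bash
python3 -m jog '[{"dx":0.01,"dy":0.02,"dz":0.006,"ax":0,"ay":0,"az":0,"grip":-1},{"dx":0.01,"dy":-0.02,"dz":0.006,"ax":0,"ay":0,"az":0,"grip":-1},{"dx":0.02,"dy":-0.04,"dz":0.012,"ax":0,"ay":0,"az":0,"grip":-1},{"dx":0.02,"dy":0,"dz":0.012,"ax":0,"ay":0,"az":0,"grip":-1}]' && python3 rel.py
```

```text
clock: 7.38
position: [0.5358, -0.3009, 0.0852]
ee_rot: [-0.165, 0.736, 0.625, 0.199]
contact_force: [-3.0, -9.4, 1.0]
width: 0.0
gripper_force: 4.6
t 7.38 turner-frame TCP mm [  1.4762 -59.8664  85.1792] F(turner) [-1.5483 -9.7147  0.9617] w 4.5796152322806766e-05
```

It slipped home after the wiggle. Now I'll retract along the tool axis, then move to the knobs.

```bash
python3 -m jog '[{"dx":0.01,"dy":0,"dz":0.006,"ax":0,"ay":0,"az":0,"grip":-1},{"dx":0.01,"dy":0,"dz":0.006,"ax":0,"ay":0,"az":0,"grip":-1}]' && python3 rel.py && python3 -m jog '[{"dx":-0.05,"dy":0,"dz":-0.03,"ax":0,"ay":0,"az":0,"grip":-1},{"dx":-0.05,"dy":0,"dz":-0.16,"ax":0,"ay":0,"az":0,"grip":-1},{"dx":-0.05,"dy":0,"dz":-0.3,"ax":0,"ay":0,"az":0,"grip":-1},{"dx":-0.05,"dy":0,"dz":-0.45,"ax":0,"ay":0,"az":0,"grip":-1},{"dx":-0.05,"dy":0,"dz":-0.55,"ax":0,"ay":0,"az":0,"grip":-1}]' && python3 rel.py && python3 - <<'E'
from rig import manip
import cv2,numpy as np
e=manip.get_image("scene");d=manip.get_image("top");np.savez("top3.npz",**d)
a=cv2.resize(d["img"][190:290,320:440,::-1],None,fx=3.2,fy=3.2,interpolation=cv2.INTER_CUBIC);b=cv2.resize(e["img"][200:330,270:395,::-1],None,fx=3.2,fy=3.2,interpolation=cv2.INTER_CUBIC)
cv2.imwrite("pics/two6.png",np.hstack([cv2.copyMakeBorder(a,0,96,0,0,0),b]))
E
```

```text
clock: 7.55
position: [0.5385, -0.3003, 0.0851]
ee_rot: [-0.162, 0.736, 0.626, 0.198]
contact_force: [-1.1, -17.5, 4.3]
width: -0.0002
gripper_force: 9.1
t 7.55 turner-frame TCP mm [  4.079  -58.9178  85.1039] F(turner) [  1.6166 -17.456    4.2755] w -0.00019728013739087934
clock: 7.97
position: [0.5236, -0.3725, 0.1992]
ee_rot: [-0.171, 0.734, 0.625, 0.202]
contact_force: [0.7, -0.9, 0.2]
width: 0.0
gripper_force: 0.0
t 7.97 turner-frame TCP mm [   0.398  -132.5307  199.1656] F(turner) [ 0.858  -0.8062  0.1506] w 1.598827332491722e-05
```

View pics/two6.png

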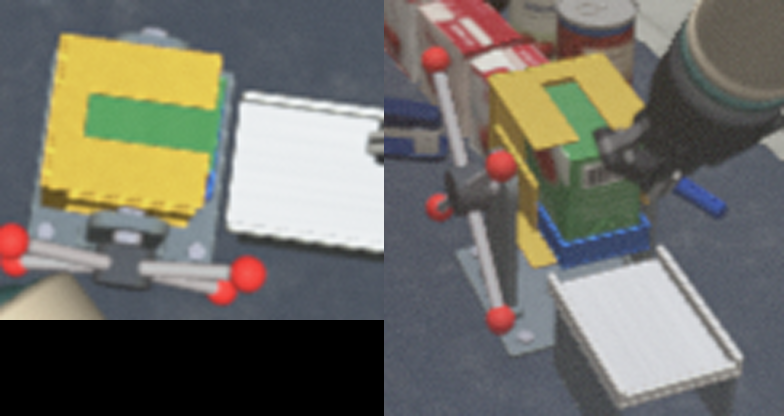

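Tray and carton are fully home, with the blue tray just outside the jaws at (212,185) in the top crop. The cradle is unturned. Moving to the knob now.

```bash
sed -i 's/\*R.from_euler("y",float(sys.argv\[4\]) if len(sys.argv)>4 else 0,degrees=True)/*R.from_euler("x",float(sys.argv[4]),degrees=True)/' rel.py && python3 rel.py -85 -105 250 -15
```

```text
t 8.07 turner-frame TCP mm [   1.5307 -134.1381  200.2235] F(turner) [ 0.0033 -0.3494 -0.0654] w -3.621528215883374e-05
shift units [ 0.2002 -0.3457 -0.1159] turn units [-0.1576 -0.3354 -0.0478]
```

```bash
python3 -m jog '[{"dx":0.08,"dy":-0.08,"dz":-0.14,"ax":-0.03,"ay":-0.07,"az":-0.01,"grip":-1},{"dx":0.15,"dy":-0.2,"dz":-0.14,"ax":-0.07,"ay":-0.14,"az":-0.02,"grip":-1},{"dx":0.2,"dy":-0.346,"dz":-0.116,"ax":-0.158,"ay":-0.335,"az":-0.048,"grip":-1},{"dx":0.2,"dy":-0.346,"dz":-0.116,"ax":-0.158,"ay":-0.335,"az":-0.048,"grip":-1},{"dx":0.2,"dy":-0.346,"dz":-0.116,"ax":-0.158,"ay":-0.335,"az":-0.048,"grip":-1}]' && python3 rel.py -85 -104 177 -15
```

```text
clock: 8.48
position: [0.44, -0.3261, 0.2459]
ee_rot: [0.096, 0.753, 0.646, 0.085]
contact_force: [0.6, 0.1, 0.9]
width: 0.0002
gripper_force: 0.0
t 8.48 turner-frame TCP mm [-89.3133 -99.5073 245.9083] F(turner) [0.5852 0.1845 0.8607] w 0.0002336701556932555
shift units [-0.0189 -0.0533  0.2709] turn units [-0.0032 -0.0022  0.0003]
```

```bash
python3 -m jog '[{"dx":-0.02,"dy":-0.02,"dz":0.09,"ax":0,"ay":0,"az":0,"grip":-1},{"dx":-0.02,"dy":-0.035,"dz":0.18,"ax":0,"ay":0,"az":0,"grip":-1},{"dx":-0.02,"dy":-0.053,"dz":0.27,"ax":0,"ay":0,"az":0,"grip":-1},{"dx":-0.02,"dy":-0.053,"dz":0.27,"ax":0,"ay":0,"az":0,"grip":-1}]' && python3 rel.py && python3 -m jog '[{"dx":0.03,"dy":0,"dz":0,"ax":0,"ay":0,"az":0,"grip":-1},{"dx":0.06,"dy":0,"dz":0,"ax":0,"ay":0,"az":0,"grip":-1},{"dx":0.09,"dy":0,"dz":0,"ax":0,"ay":0,"az":0,"grip":-1},{"dx":0.12,"dy":0,"dz":0,"ax":0,"ay":0,"az":0,"grip":-1},{"dx":0.15,"dy":0,"dz":0,"ax":0,"ay":0,"az":0,"grip":-1}]' && python3 rel.py && python3 -m jog '[{"dx":0.025,"dy":0,"dz":0,"ax":0,"ay":0,"az":0,"grip":-1},{"dx":0.05,"dy":0,"dz":0,"ax":0,"ay":0,"az":0,"grip":-1},{"dx":0.075,"dy":0,"dz":0,"ax":0,"ay":0,"az":0,"grip":-1},{"dx":0.1,"dy":0,"dz":0,"ax":0,"ay":0,"az":0,"grip":-1},{"dx":0.12,"dy":0,"dz":0,"ax":0,"ay":0,"az":0,"grip":-1}]' && python3 rel.py 0 0 0 -15
```

```text
clock: 8.82
position: [0.4432, -0.3305, 0.1723]
ee_rot: [0.089, 0.753, 0.646, 0.085]
contact_force: [-0.1, 0.8, -0.7]
width: 0.0
gripper_force: 0.0
t 8.82 turner-frame TCP mm [ -85.4775 -103.3008  172.2523] F(turner) [-0.2219  0.7432 -0.7366] w 4.6471008942980894e-05
clock: 9.23
position: [0.4544, -0.3028, 0.1824]
ee_rot: [0.103, 0.752, 0.645, 0.083]
contact_force: [-0.6, -7.4, 5.2]
width: -0.0001
gripper_force: 3.3
t 9.23 turner-frame TCP mm [-78.6612 -74.1941 182.4172] F(turner) [ 0.5327 -7.3854  5.2468] w -5.4318552048711734e-05
clock: 9.65
position: [0.4568, -0.2683, 0.179]
ee_rot: [0.097, 0.753, 0.646, 0.085]
contact_force: [-1.6, -3.3, 2.8]
width: 0.0001
gripper_force: 0.0
t 9.65 turner-frame TCP mm [-81.5155 -39.7713 179.0183] F(turner) [-1.045  -3.4715  2.7833] w 0.00012188984887661288
shift units [0.1564 0.1328 0.7761] turn units [-0.0025 -0.0021  0.0005]
```

```bash
python3 -m jog '[{"dx":0.025,"dy":-0.01,"dz":0,"ax":0,"ay":0,"az":0,"grip":-1},{"dx":0.05,"dy":-0.016,"dz":0,"ax":0,"ay":0,"az":0,"grip":-1},{"dx":0.075,"dy":-0.016,"dz":0,"ax":0,"ay":0,"az":0,"grip":-1},{"dx":0.1,"dy":-0.016,"dz":0,"ax":0,"ay":0,"az":0,"grip":-1},{"dx":0.125,"dy":-0.016,"dz":0,"ax":0,"ay":0,"az":0,"grip":-1}]' && python3 rel.py && python3 -m jog '[{"dx":0.025,"dy":0,"dz":0,"ax":0,"ay":0,"az":0,"grip":-1},{"dx":0.05,"dy":0,"dz":0,"ax":0,"ay":0,"az":0,"grip":-1},{"dx":0.075,"dy":0,"dz":0,"ax":0,"ay":0,"az":0,"grip":-1},{"dx":0.1,"dy":0,"dz":0,"ax":0,"ay":0,"az":0,"grip":-1},{"dx":0.125,"dy":0,"dz":0,"ax":0,"ay":0,"az":0,"grip":-1}]' && python3 rel.py 0 0 0 -15
```

```text
clock: 10.07
position: [0.4563, -0.2359, 0.1761]
ee_rot: [0.094, 0.753, 0.646, 0.084]
contact_force: [-1.7, -3.4, -0.2]
width: 0.0003
gripper_force: 0.0
t 10.07 turner-frame TCP mm [-87.0127  -7.8439 176.1263] F(turner) [-1.1952 -3.6042 -0.1655] w 0.00026193144496651835
clock: 10.48
position: [0.4622, -0.2071, 0.1773]
ee_rot: [0.097, 0.753, 0.646, 0.084]
contact_force: [-2.2, -6.6, 0.7]
width: 0.0003
gripper_force: 2.7
t 10.48 turner-frame TCP mm [-85.6493  21.4983 177.2592] F(turner) [-1.135  -6.8907  0.6596] w 0.00030695020032526447
shift units [-0.0873  0.1513  0.7726] turn units [-0.0033 -0.0009  0.0009]
```

```bash
python3 -m jog '[{"dx":0.025,"dy":0,"dz":0,"ax":0,"ay":0,"az":0,"grip":-1},{"dx":0.05,"dy":0,"dz":0,"ax":0,"ay":0,"az":0,"grip":-1},{"dx":0.075,"dy":0,"dz":0,"ax":0,"ay":0,"az":0,"grip":-1},{"dx":0.1,"dy":0,"dz":0,"ax":0,"ay":0,"az":0,"grip":-1},{"dx":0.11,"dy":0,"dz":0,"ax":0,"ay":0,"az":0,"grip":-1}]' && python3 rel.py && python3 -m jog '[{"dx":-0.03,"dy":0,"dz":-0.08,"ax":0,"ay":0,"az":0,"grip":-1},{"dx":-0.03,"dy":0,"dz":-0.2,"ax":0,"ay":0,"az":0,"grip":-1},{"dx":-0.03,"dy":-0.05,"dz":-0.35,"ax":0,"ay":0,"az":0,"grip":-1},{"dx":-0.19,"dy":-0.05,"dz":-0.35,"ax":0,"ay":0,"az":0,"grip":-1},{"dx":-0.35,"dy":-0.05,"dz":-0.35,"ax":0,"ay":0,"az":0,"grip":-1}]' && python3 rel.py && python3 - <<'E'
from rig import manip
import cv2,numpy as np
e=manip.get_image("scene");d=manip.get_image("top");np.savez("top4.npz",**d)
a=cv2.resize(d["img"][180:290,300:440,::-1],None,fx=2.8,fy=2.8,interpolation=cv2.INTER_CUBIC);b=cv2.resize(e["img"][190:335,260:395,::-1],None,fx=2.8,fy=2.8,interpolation=cv2.INTER_CUBIC)
cv2.imwrite("pics/two7.png",np.hstack([cv2.copyMakeBorder(a,0,b.shape[0]-a.shape[0],0,0,0),b]))
E
```

```text
clock: 10.9
position: [0.4666, -0.1792, 0.1777]
ee_rot: [0.097, 0.753, 0.646, 0.084]
contact_force: [-2.0, -4.8, 0.2]
width: -0.0002
gripper_force: 2.2
t 10.9 turner-frame TCP mm [-85.5235  49.7914 177.727 ] F(turner) [-1.2187 -5.0734  0.2284] w -0.00016678425780507076
clock: 11.32
position: [0.4199, -0.2593, 0.2616]
ee_rot: [0.098, 0.751, 0.647, 0.086]
contact_force: [0.5, -0.4, -0.2]
width: -0.0004
gripper_force: 0.0
t 11.32 turner-frame TCP mm [-119.4353  -36.5375  261.6492] F(turner) [ 0.5225 -0.3366 -0.2013] w -0.0004095835991330814
```

View pics/two7.png

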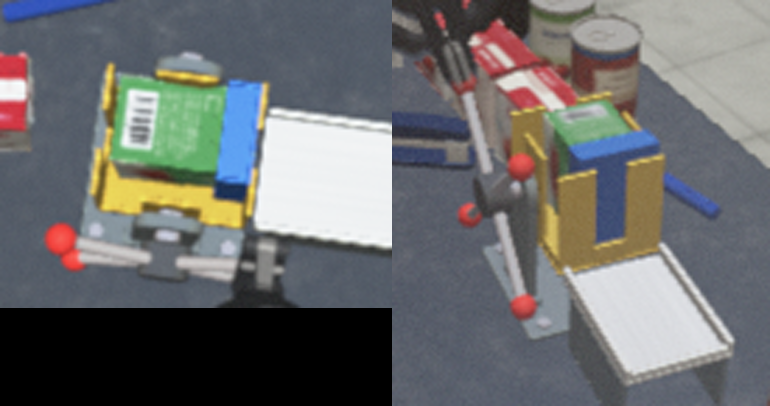

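A quarter turn is done: the cradle opens up and the blue tray faces the deck side. Next comes the second spoke, pushed the same way.

```bash
python3 rel.py -85 -104 176 -15; python3 -m jog '[{"dx":-0.1,"dy":0,"dz":0,"ax":0,"ay":0,"az":0,"grip":-1},{"dx":-0.2,"dy":0,"dz":0,"ax":0,"ay":0,"az":0,"grip":-1},{"dx":-0.27,"dy":0,"dz":0,"ax":0,"ay":0,"az":0,"grip":-1},{"dx":-0.27,"dy":0,"dz":0,"ax":0,"ay":0,"az":0,"grip":-1}]' && python3 rel.py -85 -104 176 -15
```

```text
t 11.42 turner-frame TCP mm [-119.1487  -42.5144  259.3482] F(turner) [-0.4856  0.698   0.577 ] w -0.00012094428738662426
shift units [-0.2459  0.0477  0.3571] turn units [-0.0019 -0.0003 -0.0027]
clock: 11.75
position: [0.4091, -0.3295, 0.2576]
ee_rot: [0.096, 0.754, 0.645, 0.085]
contact_force: [-0.2, -0.5, 0.1]
width: 0.0001
gripper_force: 0.0
t 11.75 turner-frame TCP mm [-119.3095 -107.5724  257.5965] F(turner) [-0.1249 -0.4872  0.0845] w 5.755398450214648e-05
shift units [0.0129 0.0499 0.3506] turn units [-0.0034 -0.0027 -0.0015]
```

```bash
python3 -m jog '[{"dx":0.01,"dy":0.02,"dz":0.12,"ax":0,"ay":0,"az":0,"grip":-1},{"dx":0.01,"dy":0.03,"dz":0.24,"ax":0,"ay":0,"az":0,"grip":-1},{"dx":0.01,"dy":0.04,"dz":0.34,"ax":0,"ay":0,"az":0,"grip":-1},{"dx":0.01,"dy":0.04,"dz":0.345,"ax":0,"ay":0,"az":0,"grip":-1},{"dx":0.01,"dy":0.04,"dz":0.345,"ax":0,"ay":0,"az":0,"grip":-1}]' && python3 rel.py && python3 -m jog '[{"dx":0.03,"dy":0,"dz":0,"ax":0,"ay":0,"az":0,"grip":-1},{"dx":0.06,"dy":0,"dz":0,"ax":0,"ay":0,"az":0,"grip":-1},{"dx":0.09,"dy":0,"dz":0,"ax":0,"ay":0,"az":0,"grip":-1},{"dx":0.12,"dy":0,"dz":0,"ax":0,"ay":0,"az":0,"grip":-1},{"dx":0.15,"dy":0,"dz":0,"ax":0,"ay":0,"az":0,"grip":-1}]' && python3 rel.py && python3 -m jog '[{"dx":0.025,"dy":0,"dz":0,"ax":0,"ay":0,"az":0,"grip":-1},{"dx":0.05,"dy":0,"dz":0,"ax":0,"ay":0,"az":0,"grip":-1},{"dx":0.075,"dy":0,"dz":0,"ax":0,"ay":0,"az":0,"grip":-1},{"dx":0.1,"dy":0,"dz":0,"ax":0,"ay":0,"az":0,"grip":-1},{"dx":0.12,"dy":0,"dz":0,"ax":0,"ay":0,"az":0,"grip":-1}]' && python3 rel.py
```

```text
clock: 12.17
position: [0.4402, -0.327, 0.1758]
ee_rot: [0.093, 0.753, 0.646, 0.085]
contact_force: [0.9, -0.8, 0.9]
width: -0.0001
gripper_force: 0.0
t 12.17 turner-frame TCP mm [ -88.9713 -100.3688  175.8496] F(turner) [ 1.0566 -0.6148  0.8635] w -5.952399864206954e-05
clock: 12.58
position: [0.4498, -0.3013, 0.1848]
ee_rot: [0.108, 0.752, 0.645, 0.082]
contact_force: [-2.8, -12.9, 8.7]
width: -0.0001
gripper_force: 6.5
t 12.58 turner-frame TCP mm [-83.411  -73.4447 184.8431] F(turner) [ -0.7529 -13.2156   8.6506] w -9.358800978712125e-05
clock: 13.0
position: [0.4522, -0.2666, 0.1828]
ee_rot: [0.103, 0.752, 0.646, 0.083]
contact_force: [-5.4, -7.5, 8.9]
width: 0.0003
gripper_force: 0.5
t 13.0 turner-frame TCP mm [-86.3195 -38.8332 182.8164] F(turner) [-4.174  -8.2424  8.8668] w 0.00025667634714140455
```

```bash
python3 -m jog '[{"dx":0.02,"dy":0,"dz":0.005,"ax":0,"ay":0,"az":0,"grip":-1},{"dx":0.04,"dy":0,"dz":0.01,"ax":0,"ay":0,"az":0,"grip":-1},{"dx":0.06,"dy":0,"dz":0.01,"ax":0,"ay":0,"az":0,"grip":-1},{"dx":0.08,"dy":0,"dz":0.01,"ax":0,"ay":0,"az":0,"grip":-1},{"dx":0.1,"dy":0,"dz":0.01,"ax":0,"ay":0,"az":0,"grip":-1}]' && python3 rel.py && python3 -m jog '[{"dx":0.02,"dy":0,"dz":0,"ax":0,"ay":0,"az":0,"grip":-1},{"dx":0.04,"dy":0,"dz":0,"ax":0,"ay":0,"az":0,"grip":-1},{"dx":0.06,"dy":0,"dz":0,"ax":0,"ay":0,"az":0,"grip":-1},{"dx":0.08,"dy":0,"dz":0,"ax":0,"ay":0,"az":0,"grip":-1},{"dx":0.1,"dy":0,"dz":0,"ax":0,"ay":0,"az":0,"grip":-1}]' && python3 rel.py && python3 -m jog '[{"dx":0.02,"dy":0,"dz":0,"ax":0,"ay":0,"az":0,"grip":-1},{"dx":0.04,"dy":0,"dz":0,"ax":0,"ay":0,"az":0,"grip":-1},{"dx":0.06,"dy":0,"dz":0,"ax":0,"ay":0,"az":0,"grip":-1},{"dx":0.07,"dy":0,"dz":0,"ax":0,"ay":0,"az":0,"grip":-1}]' && python3 rel.py
```

```text
clock: 13.42
position: [0.4555, -0.2393, 0.1778]
ee_rot: [0.099, 0.753, 0.646, 0.084]
contact_force: [-1.9, -5.2, 1.8]
width: 0.0
gripper_force: 0.0
t 13.42 turner-frame TCP mm [-87.3144 -11.3699 177.7999] F(turner) [-1.0859 -5.4586  1.8328] w 5.9081734122156175e-06
clock: 13.83
position: [0.4588, -0.216, 0.1772]
ee_rot: [0.099, 0.752, 0.646, 0.083]
contact_force: [-3.6, -9.5, -1.4]
width: -0.0003
gripper_force: 4.1
t 13.83 turner-frame TCP mm [-87.5554  12.185  177.1932] F(turner) [-2.1265 -9.915  -1.4312] w -0.0002570305911977886
clock: 14.17
position: [0.4617, -0.1981, 0.1776]
ee_rot: [0.099, 0.752, 0.646, 0.083]
contact_force: [-2.3, -7.3, 0.6]
width: -0.0
gripper_force: 3.4
t 14.17 turner-frame TCP mm [-87.4716  30.3025 177.65  ] F(turner) [-1.1465 -7.5245  0.6436] w -3.063676014880107e-05
```

```bash
python3 -m jog '[{"dx":0.02,"dy":0,"dz":0,"ax":0,"ay":0,"az":0,"grip":-1},{"dx":0.04,"dy":0,"dz":0,"ax":0,"ay":0,"az":0,"grip":-1},{"dx":0.05,"dy":0,"dz":0,"ax":0,"ay":0,"az":0,"grip":-1},{"dx":0.05,"dy":0,"dz":0,"ax":0,"ay":0,"az":0,"grip":-1}]' && python3 rel.py && python3 -m jog '[{"dx":0.015,"dy":0,"dz":0,"ax":0,"ay":0,"az":0,"grip":-1},{"dx":0.03,"dy":0,"dz":0,"ax":0,"ay":0,"az":0,"grip":-1},{"dx":0.03,"dy":0,"dz":0,"ax":0,"ay":0,"az":0,"grip":-1}]' && python3 rel.py
```

```text
clock: 14.5
position: [0.4638, -0.1851, 0.1778]
ee_rot: [0.099, 0.752, 0.646, 0.084]
contact_force: [-1.7, -4.6, 1.9]
width: -0.0001
gripper_force: 2.6
t 14.5 turner-frame TCP mm [-87.4372  43.5384 177.8119] F(turner) [-0.9533 -4.7931  1.9118] w -8.553980824703184e-05
clock: 14.75
position: [0.4649, -0.1819, 0.1794]
ee_rot: [0.103, 0.751, 0.647, 0.081]
contact_force: [-9.7, -14.4, 9.6]
width: -0.0005
gripper_force: 9.6
t 14.75 turner-frame TCP mm [-86.7681  46.8564 179.4453] F(turner) [ -7.3391 -15.7591   9.555 ] w -0.0004982701004071376
```

The force climbs at y ≈ 47 mm, which is the stop. I'll press a touch more, then retract and look.

```bash
python3 -m jog '[{"dx":0.015,"dy":0,"dz":0,"ax":0,"ay":0,"az":0,"grip":-1},{"dx":0.015,"dy":0,"dz":0,"ax":0,"ay":0,"az":0,"grip":-1}]' && python3 rel.py && python3 -m jog '[{"dx":-0.06,"dy":-0.02,"dz":-0.06,"ax":0,"ay":0,"az":0,"grip":-1},{"dx":-0.06,"dy":-0.1,"dz":-0.2,"ax":0,"ay":0,"az":0,"grip":-1},{"dx":-0.06,"dy":-0.2,"dz":-0.3,"ax":0,"ay":0,"az":0,"grip":-1},{"dx":-0.06,"dy":-0.3,"dz":-0.4,"ax":0,"ay":0,"az":0,"grip":-1},{"dx":-0.06,"dy":-0.45,"dz":-0.45,"ax":0,"ay":0,"az":0,"grip":-1}]' && python3 -m jog '[{"dx":0,"dy":-0.15,"dz":0,"ax":0,"ay":0,"az":0,"grip":-1},{"dx":0,"dy":-0.3,"dz":0,"ax":0,"ay":0,"az":0,"grip":-1},{"dx":0,"dy":-0.3,"dz":0,"ax":0,"ay":0,"az":0,"grip":-1},{"dx":0,"dy":-0.3,"dz":0,"ax":0,"ay":0,"az":0,"grip":-1}]' && python3 rel.py && python3 - <<'E'
from rig import manip
import cv2,numpy as np
e=manip.get_image("scene");d=manip.get_image("top");np.savez("top5.npz",**d)
a=cv2.resize(d["img"][180:290,300:440,::-1],None,fx=2.8,fy=2.8,interpolation=cv2.INTER_CUBIC);b=cv2.resize(e["img"][190:335,260:395,::-1],None,fx=2.8,fy=2.8,interpolation=cv2.INTER_CUBIC)
cv2.imwrite("pics/two8.png",np.hstack([cv2.copyMakeBorder(a,0,b.shape[0]-a.shape[0],0,0,0),b]))
E
```

```text
clock: 14.92
position: [0.4651, -0.1814, 0.1798]
ee_rot: [0.105, 0.751, 0.648, 0.079]
contact_force: [-12.8, -25.1, 7.1]
width: 0.0
gripper_force: 12.3
t 14.92 turner-frame TCP mm [-86.6897  47.3875 179.7617] F(turner) [ -8.8437 -26.7603   7.056 ] w 2.0992754287428942e-06
clock: 15.33
position: [0.3282, -0.1676, 0.2603]
ee_rot: [0.1, 0.752, 0.646, 0.085]
contact_force: [-1.8, -1.3, 0.5]
width: -0.0002
gripper_force: 0.0
clock: 15.67
position: [0.2539, -0.1553, 0.2373]
ee_rot: [0.097, 0.755, 0.643, 0.085]
contact_force: [0.6, -0.8, 0.9]
width: -0.0
gripper_force: 0.0
t 15.67 turner-frame TCP mm [-299.3846   40.7213  237.315 ] F(turner) [ 0.6959 -0.7182  0.8714] w -2.9914139926518826e-05
```

View pics/two8.png

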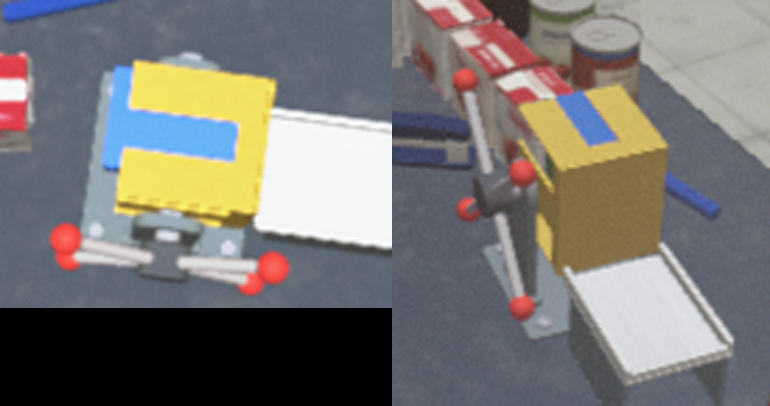

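The cradle is over at its stop with its back to the deck. The blue tray caps the carton, at (170,135) in the top crop, and the arm is clear.

```bash
python3 -c "
from rig import manip
print(manip.sign_off())"
```

```text
the job is handed in; nothing more can be done
None
```

I handed in the job at about 16 s of the 58 s allowed: the cradle is at its half-turn stop, the carton is right way up with the tray as a cap on top, and the arm is clear; one early push jammed at about 100 N total wrist force (limit 120 N), and I freed it.

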